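# Nest specimen mounts in the corner of a microscope datum tray

## Robot

A 6-joint arm with a two-finger parallel gripper is mounted at the origin on the work surface. World frame = base frame: x ahead of the robot, y to its left, z up, the work surface at z = 0. Lengths are in m, angles in degrees, forces in N, time in s.
With the tool pointing down it reaches from about 0.25 to 0.725 m from the base axis. Payload 9.7 kg.
Tool frame: the origin (TCP) lies midway between the tips of the shut fingers; the grasp point (between the pads) lies 19 mm behind it; x points along the fingers, y is the direction in which the jaws open and shut, and the axes are right-handed (so a half turn about x gives the same grasp; the last joint's range is limited). The gripper opens to 85 mm and grips with 20 to 120 N. Pads are 22 mm wide; open, the fingers measure 114 mm over their backs; the gripper's body (76 mm by 85 mm) begins 54 mm behind the grasp point. The pads swing forward as they close: fully open they stand 13 mm farther back than shut.
Start: joints at [75.229, 4.979, 10.078, 95.1, 0, 90], TCP at [0.14, 0.532, 0.231] pointing down, gripper open.
Joint ranges: [-179.16, 179.16], [-48.56, 103.87], [-65.8, 70.77], [-126.05, 130.52], [-82.76, 87.17], [-180, 180]. Speed limits (degrees/s): [127.2, 127.2, 147.25, 180, 180, 180].

## Interface

Orientations are given as [roll, pitch, yaw] about the fixed x, y, z axes, in that order (R = Rz(yaw) Ry(pitch) Rx(roll)).
In Python, from workcell import bot, cams gives the robot as it stands.
- The arm moves only by the tool apply_moves, never from a script. Its argument "commands" is a list of rows, each a list of 5 numbers: the shift along the tool's x, y, z in m, then the turn about the tool's x in rad, then the opening, from -1 (shut) to 1 (fully open). In form: [[tx, ty, tz, roll, hand], ...]. A call has 1 to 12 rows; each row is the pose to reach, as a shift and turn from the pose measured when the call began, along the tool's axes at that moment; what a row does not reach only later rows make up. A row lasts 1/10 s, in which the tool goes at most 50 mm and 8.59 degrees, less where a joint would pass 70% of its speed; a pose out of reach is approached as far as the arm can. A call with a gripper value outside its range is refused whole. The fingers move at their own pace and stop on an object; "newtons" is the grip in N (left out, the last holds). Time passes only in rows, so rows that repeat a pose let the fingers close. It gives the time, the measured TCP pose, the force and the opening at its end, in the units of the state.
- bot.get_obs(): the state, without advancing time (a new reading comes with each control period).
- cams.camera(name): name is "side" or "top"; returns a dict with "frame" (400x640x3 uint8, blue, green, red), "depth" (400x640 float32, m along the optical axis (not along the pixel's ray), 0 where there is no reading), "camera_matrix" (3x3 intrinsics, pixels), "R" (3x3) and "t" (3): a world point X has camera coordinates R X + t. Camera axes: x right, y down, z forward; pixel columns grow to the right and rows downward; lengths in m; the calibration is good to about 2 mm. A picture is of the moment at which its call begins.
- bot.job_done(): hands the job in, once; it reports no verdict.
Trained networks look in the newest picture that a camera, given by its name, has taken for a name from the list of things; names that differ only in an ending like _2 or _b are one class to them, and where a whole thing is asked for, a point or a joint stands for the part that bears it (a point fixed in the world has none). Each returns a list of dicts, best first, with "confidence" (0 to 1); they miss things now and then, are a little off and sometimes report something else, mostly with a low value. They report only what shows in the picture. A call takes as long as a camera call.
- cams.spot_in(name, camera): "rect" ([left, top, right, bottom] in pixels, round what is visible of it).
The state is a dict: "time": time; "q": joint angles; "qd": joint speeds; "joint_efforts": joint torques, N m; "ee_pos": TCP position; "tcp_rot": TCP orientation; "wrist_force": force on the tool from outside, world axes, zero at the start; "torque": the same for the moment, N m; "opening": finger opening in m.
Only numpy, scipy, OpenCV 4.12 (cv2) and the standard library are available. Lean on these libraries where they do the work, as an engineer would, in place of code of your own. Each camera call takes 0.05 s, during which the arm holds its last target. There are 200 camera calls.

## Task

Load the datum tray for the microscope: push the brass reference block square and flush into the corner of the two blue fences, then line up every coloured specimen mount behind it in one tight row, in any order, all touching. Block and mounts alike lie with a short side flush against the long fence and the polished or gridded face up. Then slide the grey jaw up against the last mount and, only after that, turn the jaw's red knob clockwise to its stop to lock it. Leave the other things on the bench alone.

Things in the scene. Friction and masses are not known exactly. Their poses are not given: they have to be found in the camera images.
- nest: the datum tray, fixed to the bench: aluminium plate 310 (x) x 110 (y) mm, 10 mm thick, with two blue fence bars 15 mm high above the plate and 14 mm thick, one along its whole +y side, one across its +x end. Origin: centre of the underside. Its place and yaw differ from start to start.
- corner (a point): inner corner of the two blue fences, at the height of the plate's top. x runs along the long fence into the end fence, y points squarely into the long fence, z up. The work lies on the -x, -y side; the plate reaches 296 mm along -x and 96 mm along -y from here.
- jaw (a joint): travel of the grey sliding jaw along the tray, m: 0 is fully open, growing towards the end fence (+x of the corner), at most 0.20. It drags with about 2.5 N at any knob setting and stays where left. At 0 its front face is 253 mm from the end fence.
- jaw_front (a point): centre of the flat steel front face of the jaw, 12.5 mm above the plate; axes as the corner's, the face looks to +x. The jaw is 30 mm long in x behind this face, 44 mm wide, top 26 mm above the plate, and runs along the long fence in line with the row.
- lock (a joint): turn of the red knob on the jaw, rad: grows clockwise seen from above; starts near 0 (open: the bar lies across the row, along y of the corner), 1.57 is the end stop (locked: the bar lies along the row). Turns with a light drag of 0.04 N m and stays where left.
- lock_grip (a point): centre of the red knob's grip bar, on its axis, 15 mm behind the jaw's front face and 46 mm above the plate. The bar is 12 mm thick (this point's x), 42 mm long (its y), and reaches from 33 to 59 mm above the plate; the point turns with the knob.
- ref_c (a point): centre (half-way up) of the brass reference block with a fine dark grid on its top: 32 mm in its x, 44 mm in its y, 25 mm high, about 0.3 kg, loose, grid side up.
- m1_c (a point): centre (half-way up) of the red resin specimen mount with a polished metal inset on its top: 28 mm in its x, 44 mm in its y, 25 mm high, about 80 g, loose. May be absent.
- m2_c (a point): centre (half-way up) of the green resin specimen mount with a polished metal inset on its top: 28 mm in its x, 44 mm in its y, 25 mm high, about 80 g, loose. May be absent.
- m3_c (a point): centre (half-way up) of the orange resin specimen mount with a polished metal inset on its top: 28 mm in its x, 44 mm in its y, 25 mm high, about 80 g, loose. May be absent.
- m4_c (a point): centre (half-way up) of the blue resin specimen mount with a polished metal inset on its top: 28 mm in its x, 44 mm in its y, 25 mm high, about 80 g, loose. May be absent.
- puck: dark steel round disc, 30 mm across, 20 mm high; a bystander, to be left alone; origin at its underside or foot.
- dropper: small dropper bottle, 60 mm high; a bystander, to be left alone; origin at its underside or foot.
- dish: white shallow dish, 84 mm across, 16 mm high; a bystander, to be left alone; origin at its underside or foot.
- beaker: blue cup, 60 mm across and 60 mm high; a bystander, to be left alone; origin at its underside or foot.
- brush_grip (a point): middle of the handle of a hand brush lying flat; a bystander, to be left alone

How it is judged (in metres and radians):
On the way, in this order (a step that is already met when the one before it is completed fails the run):
1. reference block flush in the corner, every mount flush in one tight row behind it, jaw up against the last mount (y of ref_c in the frame of corner between -0.0245 and -0.02 m and z of each of ref_c, m1_c, m2_c, m3_c, m4_c in the frame of corner below 0.016 m and angle between each of ref_c, m1_c, m2_c, m3_c, m4_c's own z axis and vertical below 0.06 rad and x of ref_c in the frame of corner between -0.0185 and -0.014 m and angle between the x axis of each of ref_c, m1_c, m2_c, m3_c, m4_c and the x axis of corner, either way round below 0.05 rad and y of m1_c in the frame of corner between -0.0245 and -0.02 m and (x of m1_c in the frame of corner between -0.05 and -0.044 m or (x of m1_c in the frame of corner between -0.078 and -0.072 m and (x of m2_c in the frame of corner between -0.05 and -0.044 m or x of m3_c in the frame of corner between -0.05 and -0.044 m or x of m4_c in the frame of corner between -0.05 and -0.044 m)) or (x of m1_c in the frame of corner between -0.106 and -0.1 m and (x of m2_c in the frame of corner between -0.078 and -0.072 m or x of m3_c in the frame of corner between -0.078 and -0.072 m or x of m4_c in the frame of corner between -0.078 and -0.072 m)) or (x of m1_c in the frame of corner between -0.134 and -0.128 m and (x of m2_c in the frame of corner between -0.106 and -0.1 m or x of m3_c in the frame of corner between -0.106 and -0.1 m or x of m4_c in the frame of corner between -0.106 and -0.1 m))) and y of m2_c in the frame of corner between -0.0245 and -0.02 m and (x of m2_c in the frame of corner between -0.05 and -0.044 m or (x of m2_c in the frame of corner between -0.078 and -0.072 m and (x of m1_c in the frame of corner between -0.05 and -0.044 m or x of m3_c in the frame of corner between -0.05 and -0.044 m or x of m4_c in the frame of corner between -0.05 and -0.044 m)) or (x of m2_c in the frame of corner between -0.106 and -0.1 m and (x of m1_c in the frame of corner between -0.078 and -0.072 m or x of m3_c in the frame of corner between -0.078 and -0.072 m or x of m4_c in the frame of corner between -0.078 and -0.072 m)) or (x of m2_c in the frame of corner between -0.134 and -0.128 m and (x of m1_c in the frame of corner between -0.106 and -0.1 m or x of m3_c in the frame of corner between -0.106 and -0.1 m or x of m4_c in the frame of corner between -0.106 and -0.1 m))) and y of m3_c in the frame of corner between -0.0245 and -0.02 m and (x of m3_c in the frame of corner between -0.05 and -0.044 m or (x of m3_c in the frame of corner between -0.078 and -0.072 m and (x of m1_c in the frame of corner between -0.05 and -0.044 m or x of m2_c in the frame of corner between -0.05 and -0.044 m or x of m4_c in the frame of corner between -0.05 and -0.044 m)) or (x of m3_c in the frame of corner between -0.106 and -0.1 m and (x of m1_c in the frame of corner between -0.078 and -0.072 m or x of m2_c in the frame of corner between -0.078 and -0.072 m or x of m4_c in the frame of corner between -0.078 and -0.072 m)) or (x of m3_c in the frame of corner between -0.134 and -0.128 m and (x of m1_c in the frame of corner between -0.106 and -0.1 m or x of m2_c in the frame of corner between -0.106 and -0.1 m or x of m4_c in the frame of corner between -0.106 and -0.1 m))) and y of m4_c in the frame of corner between -0.0245 and -0.02 m and (x of m4_c in the frame of corner between -0.05 and -0.044 m or (x of m4_c in the frame of corner between -0.078 and -0.072 m and (x of m1_c in the frame of corner between -0.05 and -0.044 m or x of m2_c in the frame of corner between -0.05 and -0.044 m or x of m3_c in the frame of corner between -0.05 and -0.044 m)) or (x of m4_c in the frame of corner between -0.106 and -0.1 m and (x of m1_c in the frame of corner between -0.078 and -0.072 m or x of m2_c in the frame of corner between -0.078 and -0.072 m or x of m3_c in the frame of corner between -0.078 and -0.072 m)) or (x of m4_c in the frame of corner between -0.134 and -0.128 m and (x of m1_c in the frame of corner between -0.106 and -0.1 m or x of m2_c in the frame of corner between -0.106 and -0.1 m or x of m3_c in the frame of corner between -0.106 and -0.1 m))) and ((x of jaw_front in the frame of corner between -0.094 and -0.086 m and (x of m1_c in the frame of corner between -0.078 and -0.072 m or x of m2_c in the frame of corner between -0.078 and -0.072 m or x of m3_c in the frame of corner between -0.078 and -0.072 m or x of m4_c in the frame of corner between -0.078 and -0.072 m)) or (x of jaw_front in the frame of corner between -0.122 and -0.114 m and (x of m1_c in the frame of corner between -0.106 and -0.1 m or x of m2_c in the frame of corner between -0.106 and -0.1 m or x of m3_c in the frame of corner between -0.106 and -0.1 m or x of m4_c in the frame of corner between -0.106 and -0.1 m)) or (x of jaw_front in the frame of corner between -0.15 and -0.142 m and (x of m1_c in the frame of corner between -0.134 and -0.128 m or x of m2_c in the frame of corner between -0.134 and -0.128 m or x of m3_c in the frame of corner between -0.134 and -0.128 m or x of m4_c in the frame of corner between -0.134 and -0.128 m)))), for 0.2 s.
2. knob turned to locked (value of joint lock above 1.3 rad), for 0.2 s.
At the end, for the whole second after the job is handed in: block within 2 mm of both fences; every mount within 2 mm of the long fence, flat, in consecutive places behind the block (each place 4 mm loose, 2 mm tight); all square within 0.05 rad; jaw face at most 6 mm from the ideal end of the row; knob beyond 1.3 rad (all of step 1 and value of joint lock above 1.3 rad); the robot touches nothing.
It fails at once if a bystander is pushed more than 3 cm away (distance of any of puck, dropper, dish, brush_grip, beaker from where it was at the start of the episode above 0.03 m).
Of m1, m2, m3, m4 only 2 to 4 are there at a start; the rules pass over those that are not, and their reading is None.
At some moment in a run one of ref, m1, m2, m3, m4 may be knocked a few centimetres aside while the robot is not near it.
Once in a run the grip may slacken for a moment while it holds something.
It also fails if it takes over 210 s, if anything falls off the work surface, if the arm or the gripper's body presses on something with over 40 N, if the wrist force passes 120 N, or if a joint passes its speed limit or range.

## Working session

There is one attempt and no reset: what is moved stays moved. The work goes in short steps, Python scripts to look and compute and a tool call to move; the robot and the scene stay as the last step left them, time stands still between calls to the robot, and variables do not carry over. Pictures are saved under pics/ and viewed, about 12 in all and at most 16, crops included, and the job is handed in when it is done.

Besides the shell and the picture viewer there is one more tool, called after "Request:" in YAML: its name, and indented under it one key for each argument. apply_moves: Moves the arm, as the interface text tells. Its arguments: {"type":"object","properties":{"commands":{"type":"array"},"newtons":{"type":"number"}},"required":["commands"]}

```bash
ls; mkdir -p pics; python3 - <<'E'
from workcell import bot, cams
import cv2, numpy as np
o=bot.get_obs(); print({k:np.round(v,3).tolist() for k,v in o.items()})
for n in ("top","side"):
    c=cams.camera(n); cv2.imwrite(f"pics/{n}0.png",c["frame"]); print(n,c["camera_matrix"].tolist(),np.round(c["R"],4).tolist(),np.round(c["t"],4).tolist(), (-c["R"].T@c["t"]).round(3))
    for k in "nest ref_c m1_c m2_c m3_c m4_c jaw lock_grip puck dropper dish beaker brush_grip".split():
        print(k,[(np.round(d["rect"]).tolist(),round(d["confidence"],2)) for d in cams.spot_in(k,n)[:2]])
E
```

```text
pics
{'time': 0.0, 'q': [75.23, 5.012, 10.034, 95.1, 0.001, 90.0], 'qd': [0.036, -0.057, 0.016, -0.106, -0.023, -0.054], 'joint_efforts': [-0.001, -52.039, 46.481, 0.016, -0.0, -0.0], 'ee_pos': [0.14, 0.532, 0.231], 'tcp_rot': [-91.045, 89.922, -105.815], 'wrist_force': [-0.864, -0.324, -0.868], 'torque': [0.047, 0.009, 0.019], 'opening': 0.085}
top [[407.174644821942, 0.0, 315.8736171756553], [0.0, 407.174644821942, 205.03528306911664], [0.0, 0.0, 1.0]] [[-0.0096, -0.9999, -0.0035], [-0.9958, 0.0099, -0.0914], [0.0914, 0.0026, -0.9958]] [0.0096, 0.5471, 1.2089] [4.340e-01 1.000e-03 1.254e+00]
nest [([251.0, 156.0, 296.0, 258.0], 0.88)]
ref_c [([343.0, 187.0, 354.0, 201.0], 0.42)]
m1_c [([180.0, 177.0, 206.0, 193.0], 0.67), ([261.0, 238.0, 276.0, 248.0], 0.28)]
m2_c [([371.0, 190.0, 383.0, 207.0], 0.56), ([247.0, 156.0, 296.0, 256.0], 0.16)]
m3_c [([412.0, 212.0, 427.0, 229.0], 0.58)]
m4_c [([381.0, 237.0, 393.0, 252.0], 0.49)]
jaw [([261.0, 240.0, 280.0, 248.0], 0.46)]
lock_grip [([262.0, 243.0, 273.0, 249.0], 0.41)]
puck [([319.0, 159.0, 326.0, 169.0], 0.62)]
dropper [([372.0, 148.
[... 564 characters left out ...]
), ([264.0, 154.0, 278.0, 184.0], 0.44)]
ref_c [([340.0, 231.0, 361.0, 250.0], 0.73), ([410.0, 246.0, 425.0, 268.0], 0.52)]
m1_c []
m2_c [([261.0, 154.0, 278.0, 185.0], 0.69), ([340.0, 263.0, 363.0, 286.0], 0.62)]
m3_c [([324.0, 322.0, 350.0, 348.0], 0.83)]
m4_c [([255.0, 147.0, 376.0, 202.0], 0.71), ([276.0, 283.0, 300.0, 300.0], 0.6)]
jaw [([263.0, 154.0, 278.0, 184.0], 0.83), ([277.0, 282.0, 299.0, 303.0], 0.47)]
lock_grip []
puck [([326.0, 322.0, 351.0, 351.0], 0.75), ([370.0, 201.0, 385.0, 215.0], 0.63)]
dropper [([409.0, 246.0, 424.0, 269.0], 0.48)]
dish [([260.0, 335.0, 306.0, 380.0], 0.72)]
beaker [([313.0, 98.0, 330.0, 128.0], 0.91)]
brush_grip [([394.0, 298.0, 419.0, 399.0], 0.92)]
```

```bash
python3 - <<'E'
import cv2, numpy as np
a=cv2.imread("pics/top0.png")[130:290,160:480]; b=cv2.imread("pics/side0.png")[80:400,220:480]
cv2.imwrite("pics/v1.png",cv2.resize(a,None,fx=2.5,fy=2.5,interpolation=cv2.INTER_CUBIC))
cv2.imwrite("pics/v2.png",cv2.resize(b,None,fx=1.8,fy=1.8,interpolation=cv2.INTER_CUBIC))
E
```

```text
(no output)
```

View pics/v1.png

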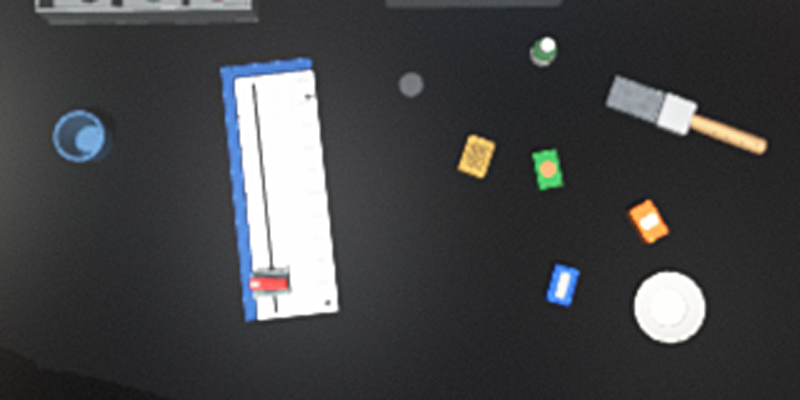

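View pics/v2.png

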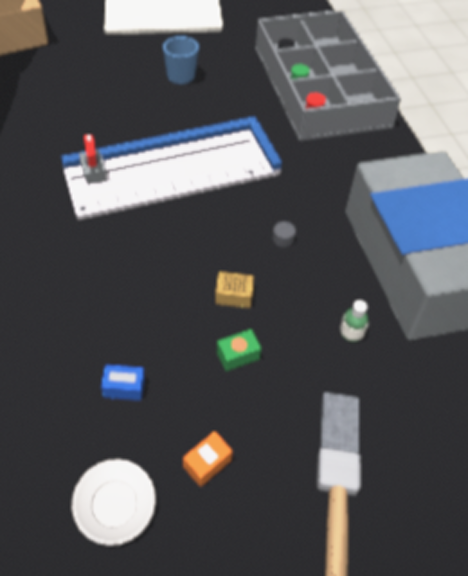

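The top view shows the tray at upper left with its end fence at the top (away from the robot). Brass is at crop (477,156), green (548,169), orange (648,221) and blue (563,285). No red mount is present. Every inset faces up, and the jaw is at the near end with its bar across the row. Next I fit box silhouettes.

```bash
cat > h.py <<'E'
import cv2, numpy as np, itertools
from scipy.optimize import minimize
from workcell import bot, cams
S=4
HSV={'ref':((15,90,70),(30,255,255)),'m2':((45,90,50),(80,255,255)),'m3':((4,150,110),(14,255,255)),'m4':((105,140,60),(125,255,255))}
SIZE={'ref':(.032,.044,.025),'m2':(.028,.044,.025),'m3':(.028,.044,.025),'m4':(.028,.044,.025)}
def proj(c,P):
    q=np.asarray(P)@c["R"].T+c["t"]; q=q@c["camera_matrix"].T; return q[:,:2]/q[:,2:]
def ray(c,uv,z):
    d=c["R"].T@np.linalg.solve(c["camera_matrix"],[uv[0],uv[1],1]); o=-c["R"].T@c["t"]; return (o+d*(z-o[2])/d[2])[:2]
def box(x0,x1,y0,y1,z0,z1): return np.array(list(itertools.product((x0,x1),(y0,y1),(z0,z1))))
def place(B,p):
    c,s=np.cos(p[2]),np.sin(p[2]); return np.c_[B[:,0]*c-B[:,1]*s+p[0],B[:,0]*s+B[:,1]*c+p[1],B[:,2]]
def sil(c,boxes,p,off,shape):
    m=np.zeros((shape[0]*S,shape[1]*S),np.uint8)
    for B in boxes:
        h=cv2.convexHull(((proj(c,place(B,p))-off+.5)*S*16-8).astype(np.float32)).astype(np.int32)
        cv2.fillConvexPoly(m,h,255,shift=4)
    return cv2.resize(m,shape[::-1],interpolation=cv2.INTER_AREA)/255.
def fit(obs,boxes,p0):
    # obs: list of (cam, mask, off)
    def cost(p): return sum(np.abs(sil(c,boxes,p,off,m.shape)-m).sum() for c,m,off in obs)
    best=None
    for dy in (0,.4,-.4):
        r=minimize(cost,p0,method='Nelder-Mead',options=dict(initial_simplex=np.array([p0+np.array(d) for d in ((0,0,dy),(.008,0,dy),(0,.008,dy),(0,0,dy+.25))]),xatol=1e-4,fatol=.05))
        r=minimize(cost,r.x,method='Nelder-Mead',options=dict(initial_simplex=np.array([r.x+np.array(d) for d in ((0,0,0),(.002,0,0),(0,.002,0),(0,0,.05))]),xatol=1e-4,fatol=.02))
        if best is None or r.fun<best.fun: best=r
    return best.x,best.fun/sum(m.sum() for _,m,_ in obs)
def comps(c,k,amin=40,amax=500):
    hsv=cv2.cvtColor(c["frame"],cv2.COLOR_BGR2HSV)
    m=cv2.inRange(hsv,*map(np.array,HSV[k])); m=cv2.morphologyEx(m,cv2.MORPH_CLOSE,np.ones((5,5)))
    n,l,st,ce=cv2.connectedComponentsWithStats(m)
    return [(st[i],ce[i],l==i) for i in range(1,n) if amin<st[i][4]<amax]
def find(k,C,near=None,z0=0.,yaw0=None):
    w,d,h=SIZE[k]; obs=[]; top=comps(C["top"],k)
    top=[(ray(C["top"],e,z0+h),s,m) for s,e,m in top]
    if near is None: top=[t for t in top if t[0][1]<0.1]; near=top[0][0] if len(top)==1 else None
    if near is None: print(k,'candidates',[(t[0].round(3),t[1]) for t in top]); return
    for n in C:
        for s,e,m in comps(C[n],k):
            if np.hypot(*(ray(C[n],e,z0+h*.7)-near))<.03:
                x,y=s[0]-8,s[1]-8; obs.append((C[n],m[y:y+s[3]+16,x:x+s[2]+16].astype(float),np.array([x,y]))); a=cv2.minAreaRect(np.argwhere(m)[:,::-1].astype(np.float32))
    p=np.array([*near,0.])
    out=[]
    for o in [obs]+[[q] for q in obs]:
        b=None
        for y in ([0,.8,1.6,2.4] if yaw0 is None else [yaw0]):
            r=fit(o,[box(-w/2,w/2,-d/2,d/2,z0,z0+h)],np.array([*near,y]))
            if b is None or r[1]<b[1]: b=r
        out.append((b[0][:2].round(4).tolist(),round((np.degrees(b[0][2])+90)%180-90,1),round(b[1],3)))
    print(k,len(obs),out); return out
def look(): return {n:cams.camera(n) for n in ("top","side")}
def tcp():
    from scipy.spatial.transform import Rotation as Ro
    o=bot.get_obs(); R=Ro.from_euler('xyz',o["tcp_rot"],degrees=True).as_matrix()
    return o,R
E
cat > t.py <<'E'
from h import *
C=look()
for k in SIZE: find(k,C)
obs=[]
for n,c in C.items():
    hsv=cv2.cvtColor(c["frame"],cv2.COLOR_BGR2HSV); x,y,X,Y=(235,145,310,270) if n=="top" else (240,130,390,215)
    m=(cv2.inRange(hsv,(0,0,120),(180,60,255))|cv2.inRange(hsv,(100,100,60),(125,255,255)))[y:Y,x:X]
    m=cv2.morphologyEx(m,cv2.MORPH_CLOSE,np.ones((9,9)))
    l=cv2.connectedComponentsWithStats(m); i=1+np.argmax(l[2][1:,4]); m=(l[1]==i).astype(float)
    obs.append((c,m,np.array([x,y]))); cv2.imwrite(f"pics/mask{n}.png",m*255)
# tray in corner frame
bx=[box(-.296,.014,-.096,.014,-.0,.010),box(-.296,.014,0,.014,.0,.025),box(0,.014,-.096,.014,.0,.025)]
p0=ray(C["top"],(256,159),.025)
print('corner0',p0)
for o in (obs[:1],obs[1:],obs): print('tray',fit(o,bx,np.array([*p0,.05])))
E
python3 t.py; python3 -c "
from h import *
o,R=tcp();print(R.round(3))"
```

```text
ref candidates [(array([ 0.609, -0.408]), array([436, 176,  31,  16, 198], dtype=int32)), (array([ 0.585, -0.1  ]), array([343, 184,  15,  18, 192], dtype=int32)), (array([ 0.504, -0.307]), array([413, 211,  13,  16, 116], dtype=int32))]
m2 2 [([0.5693, -0.1858], np.float64(-79.8), np.float64(0.269)), ([0.5696, -0.188], np.float64(-80.2), np.float64(0.278)), ([0.5694, -0.1852], np.float64(-80.1), np.float64(0.221))]
m3 2 [([0.5042, -0.3058], np.float64(-61.3), np.float64(1.169)), ([0.5051, -0.3092], np.float64(-61.6), np.float64(1.651)), ([0.5046, -0.3055], np.float64(-61.6), np.float64(0.953))]
m4 2 [([0.4286, -0.2], np.float64(74.5), np.float64(0.317)), ([0.429, -0.2022], np.float64(72.6), np.float64(0.093)), ([0.4287, -0.1995], np.float64(74.4), np.float64(0.382))]
corner0 [0.69067311 0.18633662]
tray (array([0.68570988, 0.19563156, 0.10139053]), np.float64(0.022457666044033438))
tray (array([0.68557407, 0.19875789, 0.10127423]), np.float64(0.03459900257985659))
tray (array([0.68541406, 0.19684936, 0.10317863]), np.float64(0.03741551810282845))
[[-0.     0.255  0.967]
 [-0.     0.967 -0.255]
 [-1.    -0.    -0.   ]][ WARN:0@8.023] global loadsave.cpp:1063 imwrite_ Unsupported depth image for selected encoder is fallbacked to CV_8U.
```

```bash
python3 - <<'E'
s=open('h.py').read()
s=s.replace("    return [(st[i],ce[i],l==i) for","""    def hull(i):
        z=np.zeros(m.shape,np.uint8); cv2.fillConvexPoly(z,cv2.convexHull(np.argwhere(l==i)[:,::-1].astype(np.int32)),1); return z>0
    return [(st[i],ce[i],hull(i)) for""")
open('h.py','w').write(s)
E
cat > f.py <<'E'
from h import *
C=look()
for k,p in dict(ref=(.585,-.1),m2=(.569,-.186),m3=(.504,-.306),m4=(.429,-.2)).items(): find(k,C,p)
E
python3 f.py
```

```text
ref 2 [([0.5868, -0.0999], np.float64(70.9), np.float64(0.148)), ([0.5872, -0.1013], np.float64(74.0), np.float64(0.151)), ([0.5862, -0.0979], np.float64(63.1), np.float64(0.134))]
m2 2 [([0.5691, -0.1861], np.float64(-81.3), np.float64(0.133)), ([0.5695, -0.1878], np.float64(-76.3), np.float64(0.145)), ([0.5689, -0.1851], np.float64(-80.1), np.float64(0.109))]
m3 2 [([0.5043, -0.3061], np.float64(-59.3), np.float64(0.097)), ([0.5048, -0.3096], np.float64(-60.7), np.float64(0.083)), ([0.5046, -0.3055], np.float64(-60.4), np.float64(0.048))]
m4 2 [([0.4287, -0.2], np.float64(74.5), np.float64(0.123)), ([0.429, -0.2025], np.float64(73.5), np.float64(0.145)), ([0.4286, -0.1988], np.float64(73.0), np.float64(0.081))]
```

```bash
cat >> h.py <<'E'
CORNER=np.array([.6855,.197]); TY=np.radians(5.82)
def corner_to_world(x,y):
    c,s=np.cos(TY),np.sin(TY); return CORNER+[x*c-y*s,x*s+y*c]
def go(x,y,z,ang):
    o,R=tcp(); a=np.degrees(np.arctan2(R[1,1],R[0,1]))
    d=R.T@(np.array([x,y,z])-o["ee_pos"]); r=(a-ang+180)%360-180
    print('t',round(o["time"],1),'shift',d.round(4).tolist(),'roll',round(np.radians(r),3),'| tcp',np.round(o["ee_pos"],4),'a',round(a,1),'q6',np.round(o["q"][5],1),'q1',np.round(o["q"][0],1),'F',np.round(o["wrist_force"],1),'open',round(o["opening"],4))
E
python3 -c "
from h import *
go(.5866,-.1,.12,71)"
```

```text
t 1.6 shift [0.1113, -0.4972, 0.5927] roll 0.074 | tcp [0.1402 0.5318 0.2313] a 75.2 q6 90.0 q1 75.2 F [ 0.1 -0.2 -0.9] open 0.0854
```

Request:
apply_moves:
  commands:
    - [0.0,-0.25,0.3,0.04,1]
    - [0.0,-0.25,0.3,0.04,1]
    - [0.0,-0.25,0.3,0.04,1]
    - [0.0,-0.25,0.3,0.04,1]
    - [0.0,-0.25,0.3,0.04,1]
    - [0.0,-0.25,0.3,0.04,1]
    - [0.0,-0.25,0.3,0.04,1]
    - [0.0,-0.25,0.3,0.04,1]
    - [0.05,-0.497,0.593,0.074,1]
    - [0.05,-0.497,0.593,0.074,1]
    - [0.05,-0.497,0.593,0.074,1]
    - [0.05,-0.497,0.593,0.074,1]
  newtons: 40

```text
time: 2.8
ee_pos: [0.4814, 0.0493, 0.2054]
tcp_rot: [32.6, 90.0, 13.6]
wrist_force: [0.9, 0.7, -0.4]
opening: 0.0853
```

```bash
python3 -c "
from h import *
go(.5866,-.1,.1,71)"
```

```text
t 2.8 shift [0.1055, -0.1069, 0.148] roll -0.0 | tcp [0.4814 0.0493 0.2054] a 71.0 q6 24.9 q1 5.8 F [ 0.9  0.7 -0.4] open 0.0853
```

Request:
apply_moves:
  commands:
    - [0.04,-0.107,0.148,0,1]
    - [0.08,-0.107,0.148,0,1]
    - [0.1055,-0.107,0.148,0,1]
    - [0.1055,-0.107,0.148,0,0.6]
    - [0.1055,-0.107,0.148,0,0.6]
    - [0.1055,-0.107,0.148,0,0.6]

```text
time: 3.4
ee_pos: [0.586, -0.1012, 0.0976]
tcp_rot: [-176.5, 89.8, 164.4]
wrist_force: [-0.6, 0.4, 0.5]
opening: 0.0685
```

```bash
python3 - <<'E'
from h import *
go(.5866,-.1,.004,71)
c=cams.camera("top"); d=cams.camera("side")
a=c["frame"][150:230,300:400];b=d["frame"][190:290,300:420]
cv2.imwrite("pics/v3.png",np.hstack([cv2.resize(a,(400,320),interpolation=2),cv2.resize(b,(384,320),interpolation=2)]))
E
```

```text
t 3.4 shift [0.0936, 0.0014, 0.0005] roll -0.003 | tcp [ 0.586  -0.1012  0.0976] a 70.9 q6 9.3 q1 -9.8 F [-0.6  0.4  0.5] open 0.0685
```

View pics/v3.png

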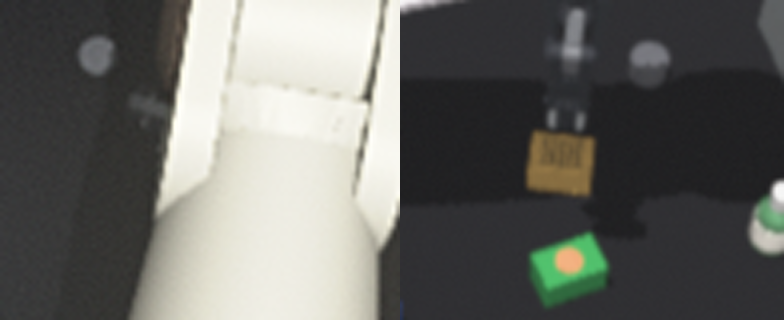

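The hand is in line above the brass block (side view: tips right over the block's back edge at 565,120, consistent with the 98 mm height). I'll descend and grip.

Request:
apply_moves:
  commands:
    - [0.03,0.001,0.0,0,0.6]
    - [0.06,0.001,0.0,0,0.6]
    - [0.08,0.001,0,0,0.6]
    - [0.093,0.001,0,0,0.6]
    - [0.093,0.001,0,0,0.6]
    - [0.093,0.001,0,0,-0.8]
    - [0.093,0.001,0,0,-0.8]
    - [0.093,0.001,0,0,-0.8]
    - [0.093,0.001,0,0,-0.8]
    - [0.093,0.001,0,0,-0.8]
    - [0.093,0.001,0,0,-0.8]
  newtons: 50

```text
time: 4.6
ee_pos: [0.5879, -0.0988, 0.0097]
tcp_rot: [19.5, 89.8, 0.4]
wrist_force: [0.1, 0.8, 7.3]
opening: 0.031
```

Request:
apply_moves:
  commands:
    - [-0.03,0,0,0,-0.8]
    - [-0.06,0,0,0,-0.8]
    - [-0.08,0,0,0,-0.8]
    - [-0.08,0,0,0,-0.8]

```text
time: 5.0
ee_pos: [0.5892, -0.0991, 0.0931]
tcp_rot: [14.0, 89.5, -5.0]
wrist_force: [0.3, 0.1, -2.7]
opening: 0.0306
```

```bash
python3 - <<'E'
from h import *
x,y=corner_to_world(-.043,-.030); print(x,y)
go(x,y,.09,5.82)
d=cams.camera("side")
b=d["frame"][160:290,290:420]
cv2.imwrite("pics/v4.png",cv2.resize(b,(520,520),interpolation=2))
E
```

```text
0.6457637560616255 0.16279428530683807
t 5.0 shift [0.0034, 0.266, -0.032] roll 1.137 | tcp [ 0.5892 -0.0991  0.0931] a 71.0 q6 9.5 q1 -9.6 F [ 0.3  0.1 -2.7] open 0.0306
```

View pics/v4.png

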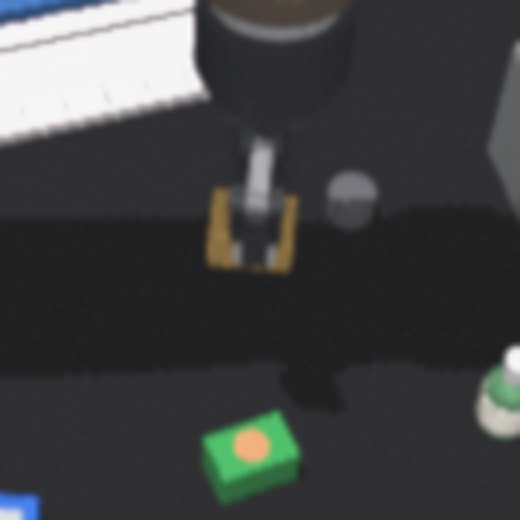

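Request:
apply_moves:
  commands:
    - [0,0.05,-0.006,0.15,-0.8]
    - [0,0.1,-0.012,0.3,-0.8]
    - [0,0.15,-0.018,0.45,-0.8]
    - [0,0.2,-0.024,0.6,-0.8]
    - [0,0.24,-0.03,0.75,-0.8]
    - [0,0.266,-0.032,0.9,-0.8]
    - [0,0.266,-0.032,1.02,-0.8]
    - [0,0.266,-0.032,1.137,-0.8]
    - [0,0.266,-0.032,1.137,-0.8]
    - [0.0,0.266,-0.032,1.137,-0.8]

```text
time: 6.05
ee_pos: [0.6443, 0.1626, 0.0895]
tcp_rot: [72.5, 89.8, -11.5]
wrist_force: [-0.6, 0.8, -3.3]
opening: 0.0308
```

```bash
python3 - <<'E'
from h import *
x,y=corner_to_world(-.043,-.030)
go(x,y,.0215,5.82)
C=look()
a=C["top"]["frame"][140:200,235:315];b=C["side"]["frame"][110:220,290:400]
cv2.imwrite("pics/v5.png",np.hstack([cv2.resize(a,(400,300),interpolation=2),cv2.resize(b,(300,300),interpolation=2)]))
E
```

```text
t 6.0 shift [0.068, 0.0012, -0.0001] roll 0.003 | tcp [0.6443 0.1626 0.0895] a 6.0 q6 98.2 q1 14.2 F [-0.6  0.8 -3.3] open 0.0308
```

View pics/v5.png

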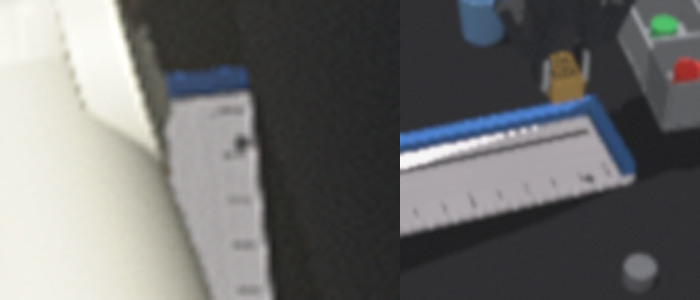

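The block is held squarely between the fingers (side crop 565,80), above the tray near the end fence. Lowering.

Request:
apply_moves:
  commands:
    - [0.03,0.001,0,0,-0.8]
    - [0.05,0.001,0,0,-0.8]
    - [0.06,0.001,0,0,-0.8]
    - [0.064,0.001,0,0,-0.8]
    - [0.066,0.001,0,0,-0.8]
    - [0.066,0.001,0,0,-0.8]

```text
time: 6.75
ee_pos: [0.6464, 0.1627, 0.0252]
tcp_rot: [81.5, 89.6, -2.5]
wrist_force: [-0.3, -0.2, -4.0]
opening: 0.0304
```

Request:
apply_moves:
  commands:
    - [0.002,0,0,0,-0.8]
    - [0.004,0,0,0,-0.8]
    - [0.005,0,0,0,-0.8]
    - [0.005,0,0,0,-0.8]

```text
time: 7.15
ee_pos: [0.6464, 0.1627, 0.0201]
tcp_rot: [81.5, 89.6, -2.5]
wrist_force: [0.0, 0.1, -5.8]
opening: 0.0304
```

Request:
apply_moves:
  commands:
    - [0.001,0,0,0,-0.8]
    - [0.002,0,0,0,-0.8]
    - [0.002,0,0,0,-0.8]

```text
time: 7.45
ee_pos: [0.6465, 0.1627, 0.0198]
tcp_rot: [84.0, 89.6, -0.1]
wrist_force: [-4.7, -1.2, 7.6]
opening: 0.0305
```

Contact with the plate. Lift 1 mm and slide toward the fence.

Request:
apply_moves:
  commands:
    - [-0.001,0,0,0,-0.8]
    - [-0.001,0,-0.003,0,-0.8]
    - [-0.001,0,-0.005,0,-0.8]
    - [-0.001,0,-0.007,0,-0.8]
    - [-0.001,0,-0.007,0,-0.8]

```text
time: 7.95
ee_pos: [0.6459, 0.1683, 0.0206]
tcp_rot: [61.0, 89.5, -23.1]
wrist_force: [0.5, -7.9, -1.4]
opening: 0.0305
```

Request:
apply_moves:
  commands:
    - [0.0,0,-0.002,0,-0.8]
    - [0.001,0,-0.002,0,-0.8]
    - [0.0015,0,-0.002,0,-0.8]
    - [0.0015,0,-0.002,0,-0.8]

```text
time: 8.35
ee_pos: [0.646, 0.1683, 0.0199]
tcp_rot: [45.4, 89.4, -38.8]
wrist_force: [-1.3, -10.4, 5.1]
opening: 0.0305
```

```bash
python3 - <<'E'
from h import *
go(.6459,.1683,.0206,5.82)
C=look(); x,y=corner_to_world(-.043,-.022); find('ref',C,(x,y),.010,TY); print(x,y)
E
```

```text
t 8.3 shift [-0.0007, -0.0001, 0.0] roll -0.0 | tcp [0.646  0.1683 0.0199] a 5.8 q6 99.0 q1 14.8 F [ -1.3 -10.4   5.1] open 0.0305
ref 1 [([0.6528, 0.17], np.float64(-15.3), np.float64(0.302)), ([0.6528, 0.17], np.float64(-15.3), np.float64(0.302))]
0.6449525275024266 0.1707530482901628
```

Request:
apply_moves:
  commands:
    - [0.0,0,0,0,-0.06]
    - [0.0,0,0,0,-0.06]
    - [0.0,0,0,0,-0.06]
    - [0,0,0,0,-0.06]
    - [-0.02,0,0.0,0,-0.06]
    - [-0.05,0,0,0,-0.06]
    - [-0.09,0,0,0,-0.06]
    - [-0.12,0,0,0,0.6]
    - [-0.12,0.0,0,0,0.6]

```text
time: 9.35
ee_pos: [0.6468, 0.1699, 0.1454]
tcp_rot: [68.1, 89.1, -16.1]
wrist_force: [0.1, 0.6, 0.0]
opening: 0.0675
```

```bash
sed -i "s/ref=(.585,-.1),//" f.py; python3 f.py; python3 - <<'E'
from h import *
go(.569,-.186,.09,100)
E
```

```text
m2 2 [([0.5691, -0.1865], np.float64(-80.2), np.float64(0.135)), ([0.5698, -0.1886], np.float64(-80.1), np.float64(0.113)), ([0.5689, -0.1851], np.float64(-80.1), np.float64(0.109))]
m3 2 [([0.5045, -0.306], np.float64(-60.6), np.float64(0.102)), ([0.5053, -0.3096], np.float64(-62.1), np.float64(0.089)), ([0.5045, -0.3055], np.float64(-60.4), np.float64(0.05))]
m4 2 [([0.4285, -0.2001], np.float64(74.3), np.float64(0.125)), ([0.4291, -0.2028], np.float64(72.1), np.float64(0.136)), ([0.4286, -0.1987], np.float64(72.8), np.float64(0.078))]
t 9.4 shift [0.0518, -0.1125, 0.3455] roll -1.644 | tcp [0.6454 0.1694 0.1404] a 5.8 q6 99.1 q1 14.9 F [-0.4  0.7 -1.7] open 0.0689
```

Request:
apply_moves:
  commands:
    - [0.0,-0.016,0.049,-0.15,0.6]
    - [0.0,-0.032,0.098,-0.3,0.6]
    - [0.0,-0.048,0.147,-0.45,0.6]
    - [0,-0.064,0.196,-0.6,0.6]
    - [0,-0.08,0.245,-0.75,0.6]
    - [0,-0.096,0.294,-0.9,0.6]
    - [0.0,-0.1125,0.3455,-1.05,0.6]
    - [0,-0.1125,0.3455,-1.2,0.6]
    - [0.02,-0.1125,0.3455,-1.35,0.6]
    - [0.04,-0.1125,0.3455,-1.5,0.6]
    - [0.05,-0.1125,0.3455,-1.644,0.6]
    - [0.05,-0.1125,0.3455,-1.644,0.6]

```text
time: 10.65
ee_pos: [0.5672, -0.1855, 0.0878]
tcp_rot: [-56.0, 89.7, -45.6]
wrist_force: [-0.9, 0.1, 0.5]
opening: 0.0686
```

```bash
python3 - <<'E'
from h import *
go(.5691,-.1863,.008,99.8)
E
```

```text
t 10.7 shift [0.0798, -0.0008, 0.0015] roll 0.009 | tcp [ 0.5672 -0.1855  0.0878] a 100.3 q6 -28.4 q1 -18.0 F [-0.9  0.1  0.5] open 0.0686
```

Request:
apply_moves:
  commands:
    - [0.03,-0.001,0.0015,0.009,0.6]
    - [0.06,-0.001,0.0015,0.009,0.6]
    - [0.077,-0.001,0.0015,0.009,0.6]
    - [0.077,-0.001,0.0015,0.009,0.6]
    - [0.077,-0.001,0.0015,0.009,-0.8]
    - [0.077,-0.001,0.0015,0.009,-0.8]
    - [0.077,-0.001,0.0015,0.009,-0.8]
    - [0.077,-0.001,0.0015,0.009,-0.8]
    - [0.077,-0.001,0.0015,0.009,-0.8]
    - [0.077,-0.001,0.0015,0.009,-0.8]
    - [0.04,0,0,0,-0.8]
    - [0.0,0,0,0,-0.8]

```text
time: 11.85
ee_pos: [0.566, -0.1851, 0.0875]
tcp_rot: [-80.0, 89.8, -69.7]
wrist_force: [1.2, 0.1, 1.4]
opening: 0.0269
```

```bash
python3 - <<'E'
from h import *
x,y=corner_to_world(-.1,-.03); go(x,y,.09,5.82)
C=look(); find('ref',C,corner_to_world(-.043,-.022),.010,TY); print(corner_to_world(-.043,-.022))
E
```

```text
t 11.8 shift [-0.0036, 0.3324, 0.0841] roll 1.65 | tcp [ 0.566  -0.1851  0.0875] a 100.3 q6 -28.4 q1 -18.0 F [1.2 0.1 1.4] open 0.0269
ref 1 [([0.6489, 0.1702], np.float64(0.3), np.float64(0.119)), ([0.6489, 0.1702], np.float64(0.3), np.float64(0.119))]
[0.64495253 0.17075305]
```

Request:
apply_moves:
  commands:
    - [0,0.045,0.011,0.15,-0.8]
    - [0,0.09,0.022,0.3,-0.8]
    - [0,0.135,0.033,0.45,-0.8]
    - [0,0.18,0.045,0.6,-0.8]
    - [0,0.225,0.056,0.75,-0.8]
    - [0,0.27,0.067,0.9,-0.8]
    - [0,0.3,0.075,1.05,-0.8]
    - [0,0.332,0.084,1.2,-0.8]
    - [0,0.332,0.084,1.35,-0.8]
    - [0,0.332,0.084,1.5,-0.8]
    - [0,0.332,0.084,1.65,-0.8]
    - [0,0.332,0.084,1.65,-0.8]

```text
time: 13.15
ee_pos: [0.5927, 0.1555, 0.0915]
tcp_rot: [53.8, 89.2, -30.7]
wrist_force: [-0.5, -0.3, -0.5]
opening: 0.0268
```

```bash
python3 - <<'E'
from h import *
x,y=corner_to_world(-.1,-.03); go(x,y,.0215,5.82)
C=look()
b=C["side"]["frame"][110:220,270:400]
cv2.imwrite("pics/v6.png",cv2.resize(b,(650,550),interpolation=2))
E
```

```text
t 13.2 shift [0.0699, -0.0043, -0.0024] roll -0.006 | tcp [0.5927 0.1555 0.0915] a 5.5 q6 99.5 q1 15.0 F [-0.5 -0.3 -0.5] open 0.0268
```

View pics/v6.png

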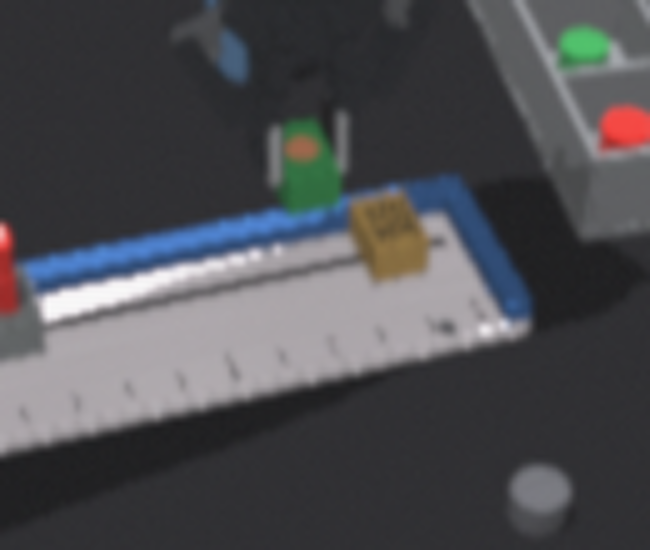

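Brass sits flush along the long fence (crop 390,235) and green is held square. Lowering green.

Request:
apply_moves:
  commands:
    - [0.03,-0.004,-0.0,-0.006,-0.8]
    - [0.05,-0.004,0,-0.006,-0.8]
    - [0.062,-0.004,0,-0.006,-0.8]
    - [0.067,-0.004,0,-0.006,-0.8]
    - [0.069,-0.004,0,-0.006,-0.8]
    - [0.07,-0.004,0,-0.006,-0.8]
    - [0.07,-0.004,0,-0.006,-0.8]

```text
time: 13.95
ee_pos: [0.5901, 0.1546, 0.0225]
tcp_rot: [57.3, 89.1, -26.6]
wrist_force: [-0.9, -0.0, 1.3]
opening: 0.0265
```

Request:
apply_moves:
  commands:
    - [0.001,0,0,0,-0.8]
    - [0.001,0,-0.003,0,-0.8]
    - [0.001,0,-0.006,0,-0.8]
    - [0.001,0,-0.008,0,-0.8]
    - [0.001,0,-0.009,0,-0.8]
    - [0.001,0,-0.009,0,-0.8]

```text
time: 14.55
ee_pos: [0.5901, 0.1637, 0.0225]
tcp_rot: [59.8, 89.0, -24.1]
wrist_force: [0.7, -3.3, 5.7]
opening: 0.0268
```

Request:
apply_moves:
  commands:
    - [-0.0005,0,-0.001,0,-0.8]
    - [-0.0005,0,-0.002,0,-0.8]
    - [-0.0005,0,-0.003,0,-0.8]
    - [0,0,-0.003,0,-0.8]
    - [0,0,-0.003,0,-0.8]

```text
time: 15.05
ee_pos: [0.59, 0.1639, 0.0227]
tcp_rot: [46.3, 88.8, -37.7]
wrist_force: [-0.2, -16.1, 4.2]
opening: 0.0266
```

Request:
apply_moves:
  commands:
    - [0.0,0,0.0,0,-0.1]
    - [0.0,0,0.0,0,-0.1]
    - [0.0,0,0.0,0,-0.1]
    - [-0.001,0,0,0,-0.1]
    - [-0.03,0,0.0,0,-0.1]
    - [-0.06,0,0,0,-0.1]
    - [-0.1,0,0,0,0.6]
    - [-0.12,0,0,0,0.6]
    - [-0.12,0.0,0,0,0.6]

```text
time: 15.95
ee_pos: [0.5895, 0.1662, 0.1466]
tcp_rot: [58.0, 88.6, -26.1]
wrist_force: [-0.5, 1.1, 0.2]
opening: 0.0684
```

```bash
sed -i "s/m2=(.569,-.186),//" f.py; python3 f.py; python3 - <<'E'
from h import *
go(.4286,-.2,.09,74)
o,R=tcp(); print(R[:,0])
E
```

```text
m3 2 [([0.5045, -0.306], np.float64(-60.6), np.float64(0.099)), ([0.5053, -0.3096], np.float64(-62.1), np.float64(0.089)), ([0.5044, -0.3059], np.float64(-60.2), np.float64(0.048))]
m4 2 [([0.4285, -0.2], np.float64(74.5), np.float64(0.121)), ([0.429, -0.2025], np.float64(73.5), np.float64(0.145)), ([0.4286, -0.1987], np.float64(72.8), np.float64(0.078))]
t 16.1 shift [0.0544, -0.1976, 0.3463] roll -1.187 | tcp [0.5881 0.1657 0.1425] a 6.0 q6 100.2 q1 16.2 F [-0.5  0.4 -0.7] open 0.0681
[ 0.01664972 -0.01226311 -0.99978618]
```

Request:
apply_moves:
  commands:
    - [0.0,-0.02,0.037,-0.13,0.6]
    - [0.0,-0.042,0.074,-0.26,0.6]
    - [0.0,-0.064,0.112,-0.4,0.6]
    - [0,-0.086,0.15,-0.53,0.6]
    - [0,-0.11,0.19,-0.66,0.6]
    - [0,-0.132,0.23,-0.8,0.6]
    - [0.0,-0.154,0.27,-0.93,0.6]
    - [0,-0.176,0.31,-1.06,0.6]
    - [0.02,-0.1976,0.346,-1.187,0.6]
    - [0.04,-0.1976,0.346,-1.187,0.6]
    - [0.05,-0.1976,0.346,-1.187,0.6]
    - [0.05,-0.1976,0.346,-1.187,0.6]

```text
time: 17.25
ee_pos: [0.4274, -0.1988, 0.092]
tcp_rot: [-22.4, 89.0, -38.5]
wrist_force: [-0.5, 0.7, 0.3]
opening: 0.0683
```

```bash
python3 - <<'E'
from h import *
go(.4286,-.2,.010,74)
o,R=tcp(); print(R[:,0])
E
```

```text
t 17.2 shift [0.082, -0.0003, 0.0003] roll -0.001 | tcp [ 0.4274 -0.1988  0.092 ] a 73.9 q6 -8.8 q1 -24.8 F [-0.5  0.7  0.3] open 0.0683
[ 0.01300845 -0.01035091 -0.99986181]
```

Request:
apply_moves:
  commands:
    - [0.03,0,0,0,0.6]
    - [0.06,0,0,0,0.6]
    - [0.08,0,0,0,0.6]
    - [0.081,0,0,0,0.6]
    - [0.081,0,0,0,-0.8]
    - [0.081,0,0,0,-0.8]
    - [0.081,0,0,0,-0.8]
    - [0.081,0,0,0,-0.8]
    - [0.081,0,0,0,-0.8]
    - [0.081,0,0,0,-0.8]
    - [0.04,0,0,0,-0.8]
    - [0.0,0,0,0,-0.8]

```text
time: 18.45
ee_pos: [0.4267, -0.1985, 0.093]
tcp_rot: [-23.6, 89.1, -39.7]
wrist_force: [1.0, -0.4, -0.3]
opening: 0.0265
```

```bash
python3 - <<'E'
from h import *
x,y=corner_to_world(-.152,-.03); go(x,y,.09,5.82)
C=look()
for k,x in (('ref',-.043),('m2',-.1)): 
    p=corner_to_world(x,-.022);print(p); find(k,C,p,.010,TY)
o,R=tcp(); print(R[:,0])
E
```

```text
t 18.4 shift [0.0009, 0.3672, 0.0093] roll 1.189 | tcp [ 0.4267 -0.1985  0.093 ] a 73.9 q6 -8.7 q1 -24.8 F [ 1.  -0.4 -0.3] open 0.0265
[0.64495253 0.17075305]
ref 2 [([0.6486, 0.1717], np.float64(0.5), np.float64(0.196)), ([0.6489, 0.1702], np.float64(0.3), np.float64(0.119)), ([0.6474, 0.1735], np.float64(-0.9), np.float64(0.22))]
[0.58824634 0.16497304]
m2 2 [([0.5921, 0.166], np.float64(-0.4), np.float64(0.196)), ([0.5921, 0.1646], np.float64(7.1), np.float64(0.127)), ([0.592, 0.169], np.float64(-1.9), np.float64(0.189))]
[ 0.02112324 -0.01405025 -0.99967815]
```

Request:
apply_moves:
  commands:
    - [0,0.045,0.001,0.14,-0.8]
    - [0,0.09,0.002,0.28,-0.8]
    - [0,0.135,0.003,0.42,-0.8]
    - [0,0.18,0.004,0.56,-0.8]
    - [0,0.225,0.005,0.7,-0.8]
    - [0,0.27,0.007,0.84,-0.8]
    - [0,0.315,0.008,0.98,-0.8]
    - [0,0.35,0.009,1.1,-0.8]
    - [0,0.367,0.009,1.189,-0.8]
    - [0,0.367,0.009,1.189,-0.8]
    - [0,0.367,0.009,1.189,-0.8]

```text
time: 19.65
ee_pos: [0.5399, 0.1501, 0.0953]
tcp_rot: [48.8, 88.6, -35.2]
wrist_force: [-0.5, -0.1, -0.5]
opening: 0.0266
```

```bash
python3 - <<'E'
from h import *
x,y=corner_to_world(-.152,-.03); go(x,y,.024,5.82)
o,R=tcp(); print(R[:,0])
E
```

```text
t 19.6 shift [0.0712, -0.0038, -0.0031] roll 0.003 | tcp [0.5399 0.1501 0.0953] a 6.0 q6 100.1 q1 16.1 F [-0.5 -0.1 -0.5] open 0.0266
[ 0.02053494 -0.01449648 -0.99968403]
```

Request:
apply_moves:
  commands:
    - [0.03,-0.004,-0.002,0,-0.8]
    - [0.05,-0.004,-0.003,0,-0.8]
    - [0.063,-0.004,-0.003,0,-0.8]
    - [0.069,-0.004,-0.003,0,-0.8]
    - [0.072,-0.004,-0.003,0,-0.8]
    - [0.073,-0.004,-0.003,0,-0.8]
    - [0.073,-0.004,-0.003,0,-0.8]

```text
time: 20.35
ee_pos: [0.5377, 0.1516, 0.0232]
tcp_rot: [51.2, 88.5, -32.8]
wrist_force: [-1.6, -1.1, 0.7]
opening: 0.0266
```

Request:
apply_moves:
  commands:
    - [0.001,0,-0.003,0,-0.8]
    - [0.001,0,-0.006,0,-0.8]
    - [0.001,0,-0.008,0,-0.8]
    - [0.001,0,-0.01,0,-0.8]
    - [0.001,0,-0.01,0,-0.8]

```text
time: 20.85
ee_pos: [0.5378, 0.1583, 0.0232]
tcp_rot: [43.2, 88.1, -41.0]
wrist_force: [1.2, -22.4, 8.9]
opening: 0.0271
```

Request:
apply_moves:
  commands:
    - [0.0,0,0.001,0,-0.1]
    - [0.0,0,0.001,0,-0.1]
    - [0.0,0,0.001,0,-0.1]
    - [-0.001,0,0.001,0,-0.1]
    - [-0.03,0,0.001,0,-0.1]
    - [-0.06,0,0,0,-0.1]
    - [-0.1,0,0,0,0.6]
    - [-0.12,0,0,0,0.6]
    - [-0.12,0.0,0,0,0.6]

```text
time: 21.75
ee_pos: [0.5361, 0.1618, 0.1468]
tcp_rot: [50.9, 87.9, -33.3]
wrist_force: [0.2, 0.3, 0.5]
opening: 0.0684
```

```bash
sed -i "s/,m4=(.429,-.2)//" f.py; python3 f.py; python3 - <<'E'
from h import *
go(.5045,-.306,.09,119.6)
o,R=tcp(); print(R[:,0])
E
```

```text
m3 2 [([0.5045, -0.306], np.float64(-60.4), np.float64(0.105)), ([0.5053, -0.3099], np.float64(-62.0), np.float64(0.082)), ([0.5045, -0.3055], np.float64(-60.4), np.float64(0.05))]
t 21.9 shift [0.0621, -0.0793, 0.4603] roll -1.985 | tcp [0.5349 0.1612 0.143 ] a 5.9 q6 101.7 q1 17.6 F [0.2 0.4 0.1] open 0.0682
[ 0.02509728 -0.02124567 -0.99945923]
```

Request:
apply_moves:
  commands:
    - [0.0,-0.008,0.046,0.12,0.6]
    - [0.0,-0.016,0.092,0.24,0.6]
    - [0.0,-0.024,0.138,0.36,0.6]
    - [0,-0.032,0.184,0.48,0.6]
    - [0,-0.04,0.23,0.6,0.6]
    - [0,-0.048,0.276,0.72,0.6]
    - [0.0,-0.056,0.322,0.84,0.6]
    - [0.01,-0.064,0.368,0.96,0.6]
    - [0.03,-0.072,0.414,1.08,0.6]
    - [0.05,-0.079,0.46,1.157,0.6]
    - [0.06,-0.079,0.46,1.157,0.6]
    - [0.06,-0.079,0.46,1.157,0.6]

```text
time: 23.05
ee_pos: [0.5028, -0.3055, 0.0884]
tcp_rot: [108.7, 88.5, -41.8]
wrist_force: [0.5, 0.4, 0.1]
opening: 0.0683
```

```bash
python3 - <<'E'
from h import *
go(.5045,-.307,.010,-60.4)
C=look()
a=C["top"]["frame"][150:255,240:300]; b=C["side"]["frame"][120:220,245:385]
cv2.imwrite("pics/v7.png",np.hstack([cv2.resize(a,(300,525),interpolation=2),cv2.resize(b,(490,525),interpolation=2)]))
E
```

```text
t 23.1 shift [0.0784, 0.0001, -0.0001] roll -0.002 | tcp [ 0.5028 -0.3055  0.0884] a -60.5 q6 119.4 q1 -31.1 F [0.5 0.4 0.1] open 0.0683
```

View pics/v7.png

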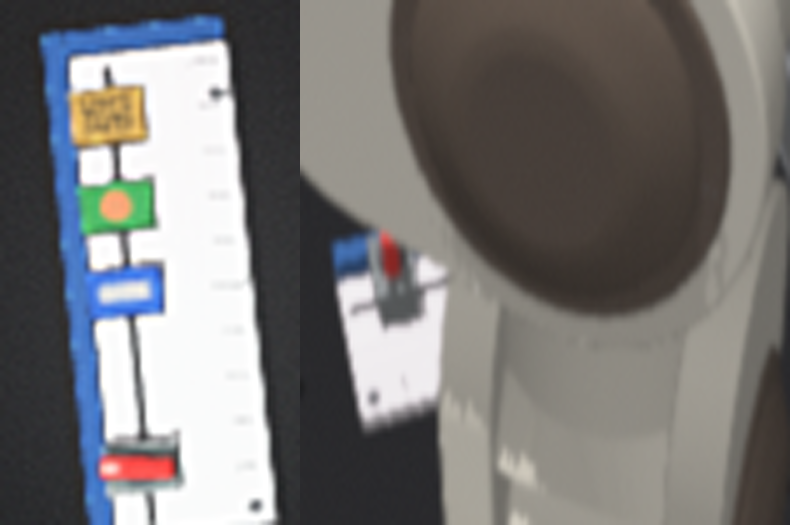

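Brass, green and blue are all flush along the fence, with the gap to the jaw still free (left crop 315–440). Now orange.

Request:
apply_moves:
  commands:
    - [0.03,0,0,0,0.6]
    - [0.06,0,0,0,0.6]
    - [0.077,0,0,0,0.6]
    - [0.077,0,0,0,0.6]
    - [0.077,0,0,0,-0.8]
    - [0.077,0,0,0,-0.8]
    - [0.077,0,0,0,-0.8]
    - [0.077,0,0,0,-0.8]
    - [0.077,0,0,0,-0.8]
    - [0.077,0,0,0,-0.8]
    - [0.04,0,0,0,-0.8]
    - [0.0,0,0,0,-0.8]

```text
time: 24.35
ee_pos: [0.5035, -0.3041, 0.0916]
tcp_rot: [109.3, 88.4, -41.1]
wrist_force: [0.5, -0.6, -0.3]
opening: 0.0262
```

```bash
python3 - <<'E'
from h import *
x,y=corner_to_world(-.206,-.032); go(x,y,.095,5.82)
E
```

```text
t 24.4 shift [-0.0123, -0.3992, -0.2047] roll -1.155 | tcp [ 0.5035 -0.3041  0.0916] a -60.4 q6 119.4 q1 -31.0 F [ 0.5 -0.6 -0.3] open 0.0262
```

Request:
apply_moves:
  commands:
    - [-0.01,-0.04,-0.02,-0.12,-0.8]
    - [-0.012,-0.08,-0.041,-0.24,-0.8]
    - [-0.012,-0.12,-0.062,-0.36,-0.8]
    - [-0.012,-0.16,-0.082,-0.48,-0.8]
    - [-0.012,-0.2,-0.102,-0.6,-0.8]
    - [-0.012,-0.24,-0.123,-0.72,-0.8]
    - [-0.012,-0.28,-0.144,-0.84,-0.8]
    - [-0.012,-0.32,-0.164,-0.96,-0.8]
    - [-0.012,-0.36,-0.185,-1.06,-0.8]
    - [-0.012,-0.399,-0.205,-1.155,-0.8]
    - [-0.012,-0.399,-0.205,-1.155,-0.8]
    - [-0.012,-0.399,-0.205,-1.155,-0.8]

```text
time: 25.55
ee_pos: [0.4841, 0.1451, 0.0951]
tcp_rot: [43.5, 88.3, -40.6]
wrist_force: [-0.4, 0.1, -1.6]
opening: 0.0262
```

```bash
python3 - <<'E'
from h import *
x,y=corner_to_world(-.206,-.032); go(x,y,.0235,5.82)
E
```

```text
t 25.6 shift [0.0716, -0.0018, -0.0007] roll 0.002 | tcp [0.4841 0.1451 0.0951] a 5.9 q6 101.6 q1 17.5 F [-0.4  0.1 -1.6] open 0.0262
```

Request:
apply_moves:
  commands:
    - [0.03,-0.002,0,0,-0.8]
    - [0.05,-0.002,0,0,-0.8]
    - [0.063,-0.002,0,0,-0.8]
    - [0.069,-0.002,0,0,-0.8]
    - [0.072,-0.002,0,0,-0.8]
    - [0.072,-0.002,0,0,-0.8]
    - [0.073,-0.002,-0.003,0,-0.8]
    - [0.073,-0.002,-0.006,0,-0.8]
    - [0.073,-0.002,-0.008,0,-0.8]
    - [0.073,-0.002,-0.009,0,-0.8]
    - [0.073,-0.002,-0.009,0,-0.8]

```text
time: 26.65
ee_pos: [0.4863, 0.1504, 0.0267]
tcp_rot: [48.9, 87.8, -35.4]
wrist_force: [-0.5, -14.0, 24.9]
opening: 0.0262
```

Request:
apply_moves:
  commands:
    - [-0.0015,0,0,0,-0.8]
    - [-0.0015,0,-0.002,0,-0.8]
    - [-0.0015,0,-0.003,0,-0.8]
    - [-0.001,0,-0.003,0,-0.8]
    - [-0.0005,0,-0.003,0,-0.8]

```text
time: 27.15
ee_pos: [0.4858, 0.1534, 0.0269]
tcp_rot: [47.9, 87.9, -36.3]
wrist_force: [-1.7, -1.8, 5.7]
opening: 0.0266
```

Request:
apply_moves:
  commands:
    - [0,0,-0.001,0,-0.8]
    - [0,0,-0.002,0,-0.8]
    - [0,0,-0.004,0,-0.8]
    - [0,0,-0.005,0,-0.8]
    - [0,0,-0.005,0,-0.8]

```text
time: 27.65
ee_pos: [0.4855, 0.1581, 0.027]
tcp_rot: [47.4, 87.8, -36.9]
wrist_force: [0.8, -4.0, 4.8]
opening: 0.0263
```

Request:
apply_moves:
  commands:
    - [0,0,-0.001,0,-0.8]
    - [0,0,-0.002,0,-0.8]
    - [0,0,-0.003,0,-0.8]
    - [0,0,-0.003,0,-0.8]

```text
time: 28.05
ee_pos: [0.4855, 0.1584, 0.0272]
tcp_rot: [41.5, 87.5, -42.9]
wrist_force: [1.4, -18.9, 8.1]
opening: 0.0261
```

Flush. Release and look.

Request:
apply_moves:
  commands:
    - [0.0,0,0.001,0,-0.1]
    - [0.0,0,0.001,0,-0.1]
    - [0.0,0,0.001,0,-0.1]
    - [-0.001,0,0.001,0,-0.1]
    - [-0.03,0,0.001,0,-0.1]
    - [-0.06,0,0,0,-0.1]
    - [-0.1,0,0,0,-0.1]
    - [-0.12,0,0.1,0,0]
    - [-0.12,0.0,0.15,0,0]
    - [-0.12,0.0,0.15,0,0]

```text
time: 29.05
ee_pos: [0.4963, 0.0134, 0.1525]
tcp_rot: [43.0, 87.5, -41.3]
wrist_force: [1.2, 0.7, -0.5]
opening: 0.0433
```

```bash
python3 - <<'E'
from h import *
p=corner_to_world(-.268,-.022); go(*p,.12,185.82); print(tcp()[1][:,0])
C=look()
for n in C:
    for k in ("lock_grip","jaw"): print(n,k,[(np.round(d["rect"]).tolist(),round(d["confidence"],2)) for d in cams.spot_in(k,n)[:2]])
    print(n,'pred grip',proj(C[n],[[*p,.069],[*p,.056]]).round(1))
    hsv=cv2.cvtColor(C[n]["frame"],cv2.COLOR_BGR2HSV); m=cv2.inRange(hsv,(0,120,80),(6,255,255))|cv2.inRange(hsv,(172,120,80),(180,255,255))
    for s,e in zip(*cv2.connectedComponentsWithStats(m)[2:]):
        if 8<s[4]<400: print(n,s,e.round(1),'z.069',ray(C[n],e,.069).round(4),'z.056',ray(C[n],e,.056).round(4))
a=C["top"]["frame"][150:255,240:300]; b=C["side"]["frame"][120:220,245:385]
cv2.imwrite("pics/v8.png",np.hstack([cv2.resize(a,(300,525),interpolation=2),cv2.resize(b,(490,350),interpolation=2).copy() if 0 else cv2.resize(b,(490,525),interpolation=2)]))
E
```

```text
t 29.1 shift [0.0262, -0.0622, -0.1424] roll 3.141 | tcp [0.4963 0.0134 0.1525] a 5.8 q6 86.8 q1 2.5 F [ 1.2  0.7 -0.5] open 0.0433
[ 0.032812   -0.02881598 -0.99904605]
top lock_grip []
top jaw [([262.0, 239.0, 272.0, 248.0], 0.53)]
top pred grip [[266.6 247.5]
 [267.2 247.4]]
top [240 118  11  12  98] [245.4 123.5] z.069 [0.7892 0.2116] z.056 [0.7931 0.2139]
top [261 241  12   5  53] [266.9 243. ] z.069 [0.4341 0.1471] z.056 [0.4341 0.1487]
side lock_grip [([257.0, 149.0, 375.0, 201.0], 0.52), ([264.0, 154.0, 275.0, 175.0], 0.48)]
side jaw [([268.0, 152.0, 279.0, 180.0], 0.56), ([256.0, 147.0, 379.0, 202.0], 0.22)]
side pred grip [[264.6 160.9]
 [265.1 164.6]]
side [390 131  11   9  78] [394.7 135. ] z.069 [0.7829 0.1819] z.056 [0.79   0.1971]
side [266 155   8  18  86] [269.7 163. ] z.069 [0.4332 0.1372] z.056 [0.4334 0.1515]
```

View pics/v8.png

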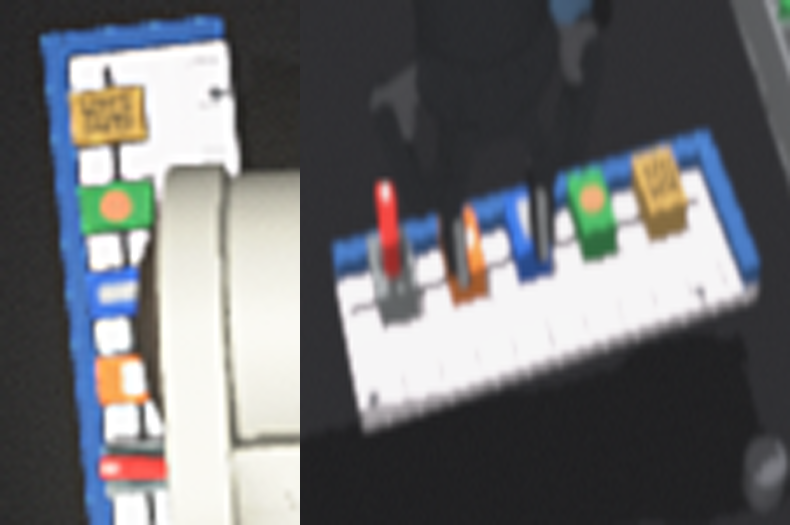

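All four pieces are flush and square, with about 14–25 mm gaps. The knob bar is across the row at about (0.434, 0.149). Next I rotate half a turn and go above it.

Request:
apply_moves:
  commands:
    - [0,-0.01,0,-0.14,0]
    - [0,-0.02,0,-0.28,0]
    - [0,-0.03,0,-0.42,0]
    - [0,-0.03,0,-0.56,0]
    - [0,-0.03,0,-0.7,0]
    - [0,-0.03,0,-0.84,0]
    - [0,-0.03,0,-0.98,0]
    - [0,-0.03,0,-1.12,0]
    - [0,-0.03,0,-1.26,0]
    - [0,-0.03,0,-1.4,0]
    - [0,-0.03,0,-1.55,0]
    - [0,-0.03,0,-1.55,0]

```text
time: 30.55
ee_pos: [0.4661, 0.0134, 0.1504]
tcp_rot: [-47.7, 87.6, -42.9]
wrist_force: [-0.3, -0.3, 0.1]
opening: 0.0426
```

```bash
python3 - <<'E'
from h import *
go(.4335,.149,.12,185.82)
E
```

```text
t 30.6 shift [0.0255, 0.1387, -0.022] roll -1.59 | tcp [0.4661 0.0134 0.1504] a 94.7 q6 -2.1 q1 2.7 F [-0.3 -0.3  0.1] open 0.0426
```

Request:
apply_moves:
  commands:
    - [0,0.02,0,-0.145,0]
    - [0,0.04,0,-0.29,0]
    - [0,0.06,-0.005,-0.435,0]
    - [0,0.08,-0.01,-0.58,0]
    - [0,0.1,-0.015,-0.725,0]
    - [0,0.12,-0.02,-0.87,0]
    - [0.01,0.139,-0.022,-1.015,0]
    - [0.02,0.139,-0.022,-1.16,0]
    - [0.0255,0.139,-0.022,-1.305,0]
    - [0.0255,0.139,-0.022,-1.45,0]
    - [0.0255,0.139,-0.022,-1.59,0]
    - [0.0255,0.139,-0.022,-1.59,0]

```text
time: 31.75
ee_pos: [0.4331, 0.1501, 0.1197]
tcp_rot: [-139.1, 87.6, -43.3]
wrist_force: [-0.0, -0.4, -0.2]
opening: 0.0426
```

```bash
python3 - <<'E'
from h import *
go(.4335,.149,.05,185.82)
C=look()
b=C["side"]["frame"][120:220,245:385]
cv2.imwrite("pics/v9.png",cv2.resize(b,(770,550),interpolation=2))
E
```

```text
t 31.8 shift [0.0697, 0.0016, 0.0011] roll 0.0 | tcp [0.4331 0.1501 0.1197] a -174.2 q6 -75.4 q1 20.4 F [-0.  -0.4 -0.2] open 0.0426
```

View pics/v9.png

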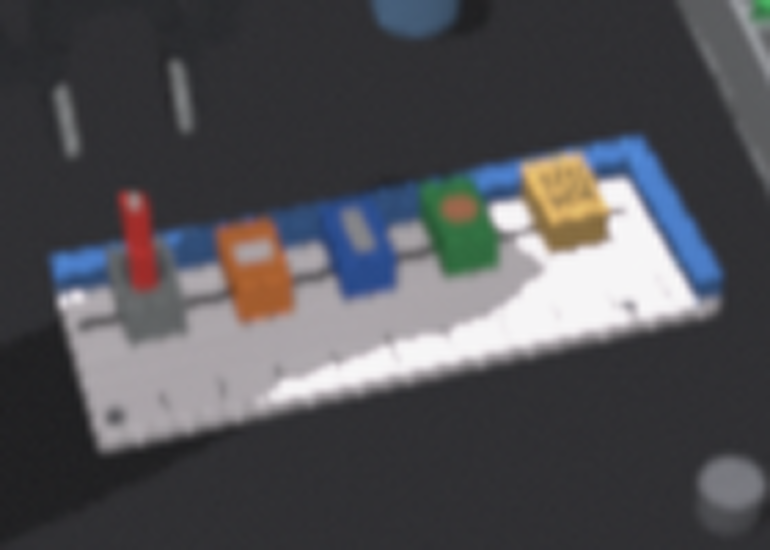

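The fingers (crop 65–185, y 110) straddle the knob bar; the row is intact. Descend and grip the bar.

Request:
apply_moves:
  commands:
    - [0.03,0.002,0.001,0,0]
    - [0.055,0.002,0.001,0,0]
    - [0.069,0.002,0.001,0,0]
    - [0.069,0.002,0.001,0,0]
    - [0.069,0.002,0.001,0,-0.95]
    - [0.069,0.002,0.001,0,-0.95]
    - [0.069,0.002,0.001,0,-0.95]
    - [0.069,0.002,0.001,0,-0.95]
    - [0.069,0.002,0.001,0,-0.95]
    - [0.069,0.002,0.001,0,-0.95]
  newtons: 40

```text
time: 32.85
ee_pos: [0.4339, 0.149, 0.0522]
tcp_rot: [-136.1, 87.6, -40.6]
wrist_force: [-2.8, 0.2, 6.2]
opening: 0.0113
```

Request:
apply_moves:
  commands:
    - [0,-0.008,0,0,-0.95]
    - [0,-0.016,0,0,-0.95]
    - [0,-0.024,0,0,-0.95]
    - [0,-0.032,0,0,-0.95]
    - [0,-0.04,0,0,-0.95]
    - [0,-0.048,0,0,-0.95]
    - [0,-0.056,0,0,-0.95]
    - [0,-0.064,0,0,-0.95]
    - [0,-0.064,0,0,-0.95]

```text
time: 33.75
ee_pos: [0.4981, 0.1554, 0.0525]
tcp_rot: [-137.5, 87.6, -42.0]
wrist_force: [1.9, 5.3, -21.0]
opening: 0.0109
```

```bash
python3 - <<'E'
from h import *
p=corner_to_world(-.131,-.022); go(*p,.052,185.82)
print(tcp()[1][:,0])
C=look()
b=C["side"]["frame"][120:220,245:385]
cv2.imwrite("pics/v10.png",cv2.resize(b,(770,550),interpolation=2))
E
```

```text
t 33.8 shift [0.0022, -0.0596, 0.0007] roll -0.005 | tcp [0.4981 0.1554 0.0525] a -174.5 q6 -77.1 q1 18.5 F [  1.9   5.3 -21. ] open 0.0109
[ 0.03063763 -0.02756676 -0.99915034]
```

View pics/v10.png

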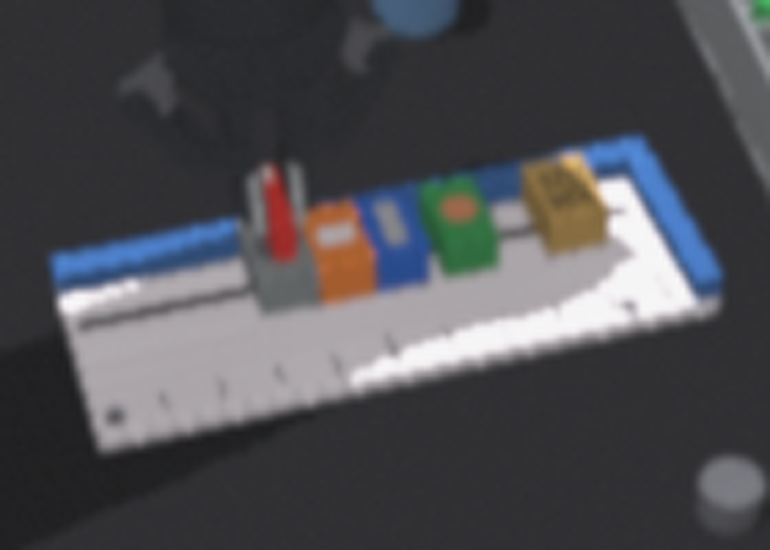

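Jaw pushes orange and blue together squarely. Continue, with vertical correction.

Request:
apply_moves:
  commands:
    - [0.0005,0,0,0,-0.95]
    - [0.001,-0.008,0,0,-0.95]
    - [0.0015,-0.016,0,0,-0.95]
    - [0.0015,-0.024,0,0,-0.95]
    - [0.002,-0.032,0,0,-0.95]
    - [0.002,-0.04,0,0,-0.95]
    - [0.002,-0.046,0,0,-0.95]
    - [0.002,-0.05,0,0,-0.95]
    - [0.002,-0.05,0,0,-0.95]

```text
time: 34.75
ee_pos: [0.5479, 0.1605, 0.0524]
tcp_rot: [-136.3, 87.6, -40.8]
wrist_force: [-3.3, 5.2, -7.4]
opening: 0.0112
```

```bash
python3 - <<'E'
from h import *
p=corner_to_world(-.131,-.022); go(*p,.0525,185.82)
E
```

```text
t 34.8 shift [0.0002, -0.0096, 0.0004] roll -0.005 | tcp [0.5479 0.1605 0.0524] a -174.5 q6 -78.2 q1 17.3 F [-3.3  5.2 -7.4] open 0.0112
```

Request:
apply_moves:
  commands:
    - [0.0,-0.003,0,-0.005,-0.95]
    - [0.0,-0.006,0,-0.005,-0.95]
    - [0.0,-0.008,0,-0.005,-0.95]
    - [0.0,-0.01,0,-0.005,-0.95]
    - [0.0,-0.01,0,-0.005,-0.95]

```text
time: 35.25
ee_pos: [0.5569, 0.1614, 0.0524]
tcp_rot: [-139.0, 87.7, -43.2]
wrist_force: [-7.1, 2.5, -7.7]
opening: 0.0111
```

Request:
apply_moves:
  commands:
    - [0.0,-0.002,0,0,-0.95]
    - [0.0,-0.004,0,0,-0.95]
    - [0.0,-0.005,0,0,-0.95]
    - [0.0,-0.005,0,0,-0.95]

```text
time: 35.65
ee_pos: [0.5574, 0.1615, 0.0523]
tcp_rot: [-151.1, 88.0, -55.2]
wrist_force: [-28.1, 0.0, 4.8]
opening: 0.0109
```

```bash
python3 - <<'E'
from h import *
p=corner_to_world(-.131,-.022); go(*p,.0525,185.82)
C=look()
b=C["side"]["frame"][130:210,290:390]
cv2.imwrite("pics/v11.png",cv2.resize(b,(750,600),interpolation=2))
E
```

```text
t 35.6 shift [-0.0002, -0.0001, 0.0004] roll 0.001 | tcp [0.5574 0.1615 0.0523] a -174.1 q6 -78.8 q1 17.1 F [-28.1   0.    4.8] open 0.0109
```

View pics/v11.png

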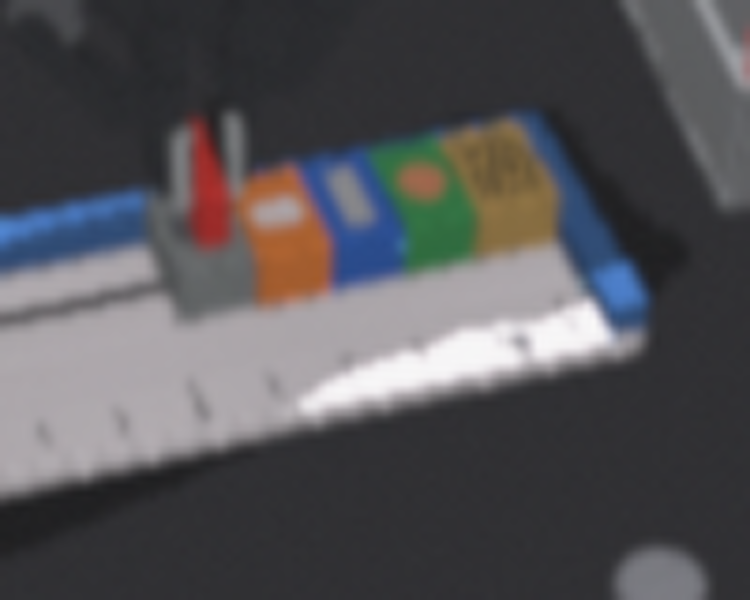

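The row is tight against the end fence at 28 N, and knob x agrees with the ideal −0.131. Checking each front edge's distance from the long fence numerically before locking.

```bash
cat > e.py <<'E'
from h import *
C={"side":cams.camera("side")}; c=C["side"]; g=cv2.GaussianBlur(c["frame"],(3,3),0).astype(float)
def toc(p): d=p-CORNER; return np.array([d[0]*np.cos(TY)+d[1]*np.sin(TY),-d[0]*np.sin(TY)+d[1]*np.cos(TY)])
def scan(x,ys,z):  # sample along corner y at height z, strongest colour step
    P=np.array([[*corner_to_world(x,y),z] for y in ys]); uv=proj(c,P).astype(np.float32)
    v=cv2.remap(c["frame"].astype(np.float32),uv[None,:,0],uv[None,:,1],cv2.INTER_CUBIC)[0]
    d=np.linalg.norm(np.gradient(cv2.GaussianBlur(v,(1,9),0),axis=0),axis=1); return ys[np.argmax(d)]
ys=np.arange(-.06,-.03,.0005)
for n,x0,w in (('ref',-.016,.032),('m2',-.046,.028),('m4',-.074,.028),('m3',-.102,.028),('jaw',-.131,.03)):
    print(n,[round(scan(x0+k*w,ys,.010)*1e3,1) for k in (-.3,-.2,-.1,0,.1,.2,.3)])
ys=np.arange(-.12,-.085,.0005); print('plate front',[round(scan(x,ys,.010)*1e3,1) for x in (-.2,-.15,-.1,-.05)])
E
python3 e.py
```

```text
ref [np.float64(-43.0), np.float64(-41.0), np.float64(-41.5), np.float64(-42.5), np.float64(-42.5), np.float64(-43.0), np.float64(-41.5)]
m2 [np.float64(-42.5), np.float64(-43.5), np.float64(-41.0), np.float64(-41.5), np.float64(-42.0), np.float64(-42.5), np.float64(-40.5)]
m4 [np.float64(-42.5), np.float64(-42.5), np.float64(-40.5), np.float64(-41.0), np.float64(-42.0), np.float64(-42.5), np.float64(-43.0)]
m3 [np.float64(-42.0), np.float64(-43.0), np.float64(-43.5), np.float64(-41.0), np.float64(-42.0), np.float64(-42.5), np.float64(-43.0)]
jaw [np.float64(-41.5), np.float64(-42.0), np.float64(-42.5), np.float64(-40.0), np.float64(-41.0), np.float64(-41.0), np.float64(-42.0)]
plate front [np.float64(-107.0), np.float64(-105.0), np.float64(-101.0), np.float64(-105.5)]
```

All front edges agree within about 0.5 mm, so the row is flush. Now turn the knob clockwise.

Request:
apply_moves:
  commands:
    - [0,0,0,0,-0.95]
    - [0,0,0,0.13,-0.95]
    - [0,0,0,0.27,-0.95]
    - [0,0,0,0.41,-0.95]
    - [0,0,0,0.55,-0.95]
    - [0,0,0,0.69,-0.95]
    - [0,0,0,0.83,-0.95]
    - [0,0,0,0.97,-0.95]
    - [0,0,0,1.11,-0.95]
    - [0,0,0,1.25,-0.95]
    - [0,0,0,1.38,-0.95]
    - [0,0,0,1.5,-0.95]

```text
time: 37.0
ee_pos: [0.5568, 0.1615, 0.0525]
tcp_rot: [-66.1, 88.1, -56.5]
wrist_force: [-7.7, 2.0, -6.1]
opening: 0.011
```

```bash
python3 - <<'E'
from h import *
p=corner_to_world(-.131,-.022); go(*p,.0525,95.82)
E
```

```text
t 37.0 shift [-0.0, 0.0002, 0.0006] roll 0.066 | tcp [0.5568 0.1615 0.0525] a 99.6 q6 7.4 q1 17.1 F [-7.7  2.  -6.1] open 0.011
```

Request:
apply_moves:
  commands:
    - [0,0,0,0.06,-0.95]
    - [0,0,0,0.09,-0.95]
    - [0,0,0,0.09,-0.95]
    - [0,0,0,0.07,-0.95]
    - [0,0,0,0.07,-0.4]
    - [0,0,0,0.07,-0.4]
    - [0,0,0,0.07,-0.4]
    - [0,0,0,0.07,-0.4]
    - [-0.02,0,0,0.07,-0.4]
    - [-0.06,0,0,0.07,-0.4]
    - [-0.1,0,0,0.07,-0.4]
    - [-0.12,-0.0,0,0.07,-0.4]

```text
time: 38.2
ee_pos: [0.5556, 0.1651, 0.1766]
tcp_rot: [-54.7, 88.0, -49.1]
wrist_force: [-0.4, 0.6, 0.3]
opening: 0.0256
```

Request:
apply_moves:
  commands:
    - [-0.03,-0.05,0,0,-0.4]
    - [-0.03,-0.1,0,0,-0.4]
    - [-0.03,-0.15,0,0,-0.4]
    - [-0.03,-0.2,0,0,-0.4]
    - [-0.03,-0.25,0,0,-0.4]
    - [-0.03,-0.3,0,0,-0.4]
    - [-0.03,-0.3,0,0,-0.4]

```text
time: 38.9
ee_pos: [0.5842, -0.1373, 0.2155]
tcp_rot: [-55.3, 87.9, -49.9]
wrist_force: [0.0, 1.2, 0.3]
opening: 0.0256
```

```bash
python3 e.py; python3 - <<'E'
from h import *
go(.5,0,.2,90)
C=look()
b=C["side"]["frame"][130:210,290:390]; a=C["top"]["frame"][145:225,240:310]
cv2.imwrite("pics/v12.png",np.hstack([cv2.resize(a,(350,400),interpolation=2),cv2.resize(b,(450,400),interpolation=2)]))
E
```

```text
ref [np.float64(-39.5), np.float64(-55.0), np.float64(-35.5), np.float64(-35.5), np.float64(-53.0), np.float64(-42.0), np.float64(-37.5)]
m2 [np.float64(-43.0), np.float64(-42.5), np.float64(-41.0), np.float64(-41.5), np.float64(-42.0), np.float64(-42.5), np.float64(-47.5)]
m4 [np.float64(-42.0), np.float64(-40.0), np.float64(-40.5), np.float64(-41.0), np.float64(-41.5), np.float64(-41.5), np.float64(-40.0)]
m3 [np.float64(-42.0), np.float64(-42.5), np.float64(-40.5), np.float64(-41.0), np.float64(-42.0), np.float64(-42.5), np.float64(-43.0)]
jaw [np.float64(-41.5), np.float64(-42.0), np.float64(-42.5), np.float64(-41.0), np.float64(-41.0), np.float64(-41.5), np.float64(-42.0)]
plate front [np.float64(-100.0), np.float64(-100.5), np.float64(-101.0), np.float64(-88.5)]
t 39.0 shift [0.0095, 0.144, -0.0713] roll 0.094 | tcp [ 0.5842 -0.1364  0.2153] a 95.4 q6 -17.9 q1 -12.5 F [-1.3 -0.9  0.4] open 0.0254
```

View pics/v12.png

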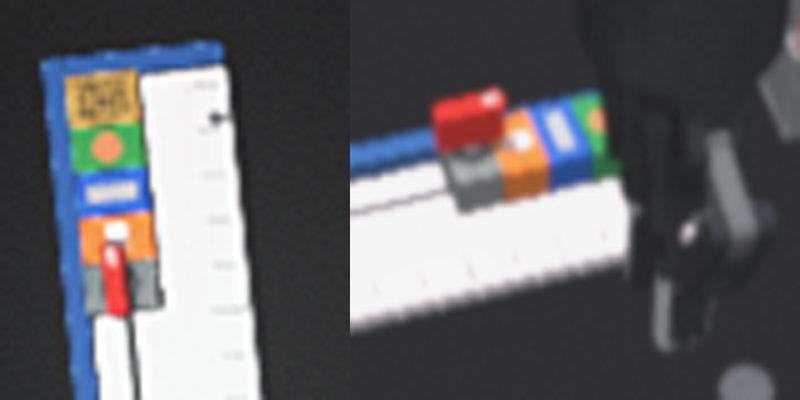

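The top view shows the row tight in the corner and the bar lying along the row. Nothing is touched, so I'm handing in.

```bash
python3 -c "
from workcell import bot
print(bot.job_done())"
```

```text
the job is handed in; nothing more can be done
None
```

The tray is loaded and the job is handed in at about 39 s of the 210 s allowed. The hand-in gives no verdict, so the result rests on my own checks.

- **Row:** The brass block sits in the corner, with green, blue and orange behind it in that order. The red mount was not on the bench. I set each piece against the long fence, then used the jaw to push the whole row up to the end fence until the force reached about 28 N.
- **Lock:** Only after that did I turn the red knob clockwise, about 1.5 rad by the tool's own rotation plus a last nudge towards the stop. I then let go and moved the arm clear.

**Last checks:**
- **Before locking:** The front edges of all four pieces lay within about 0.5 mm of one line. The knob was within 0.5 mm of where a tight row puts it.
- **After locking:** The picture shows the row square, tight and face up, with the knob's bar along the row. Repeating the front-edge measurement gave the same values for the three mounts. It failed for the brass block because the arm hid it from the side camera, but the top view shows the block in the corner.
- **Disagreements:** Single-piece yaw fits on the placed pieces were up to 8° off the tray's angle. I put that down to coarse pixels, because the pictures looked square. The gripper also picked up a tilt of about 2°, with no visible effect on the row.
- **Bystanders:** I did not touch any of them knowingly, but I did not measure their positions again at the end.

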